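# Aim the swivel mirror at the green-banded bottle and hold it

## Robot

A 6-joint arm with a two-finger parallel gripper is mounted at the origin on the work surface. World frame = base frame: x ahead of the robot, y to its left, z up, the work surface at z = 0. Lengths are in mm, angles in degrees, forces in N, time in s.
With the tool pointing down it reaches from about 150 to 775 mm from the base axis. Payload 6.1 kg.
Tool frame: the origin (TCP) lies at the very end of the fingers, on their centre line; the grasp point (between the pads) lies 19 mm behind it; z points along the fingers, x is the direction in which the jaws open and shut, and the axes are right-handed (so a half turn about z gives the same grasp; the last joint's range is limited). The gripper opens to 85 mm and grips with 20 to 120 N. Pads are 22 mm wide; open, the fingers measure 114 mm over their backs; the gripper's body (76 mm by 85 mm) begins 54 mm behind the grasp point. The pads swing forward as they close: fully open they stand 13 mm farther back than shut.
Start: joints at [72.422, 7.208, -2.269, 80.523, 0, 90], TCP at [158.548, 500.47, 231.295] pointing down, gripper open.
Joint ranges: [-155.77, 155.77], [-54.66, 111.73], [-72.52, 77.12], [-102.08, 115.82], [-83.92, 84.16], [-180, 180]. Speed limits (degrees/s): [136.94, 136.94, 172.46, 180, 180, 180].

## Interface

Orientations are given as [roll, pitch, yaw] about the fixed x, y, z axes, in that order (R = Rz(yaw) Ry(pitch) Rx(roll)).
In Python, from plant import get_state, read_camera, job, regions_of, spot_point gives the robot as it stands.
- The arm moves only by the tool arm_command, never from a script. Its argument "steps" is text: rows parted by semicolons, each of 7 numbers parted by spaces: the finger opening in mm, from 0 to 85.4, then the shift along the tool's x, y, z normalised to -1 to 1, where 1 is 3 cm, then the turn, a rotation vector about the tool's x, y, z normalised to -1 to 1, where 1 is 10 degrees. A call has 1 to 12 rows; each row shifts and turns the pose as measured when the row begins, along the tool's axes as they then stand; what a row does not reach is not made up. A row lasts 1/8 s, in which the tool goes at most 62.5 mm and 10.7 degrees, less where a joint would pass 70% of its speed; a pose out of reach is approached as far as the arm can. A call with a number of a shift or a turn outside -1 to 1 is refused whole. A call with a gripper value outside its range is refused whole. The fingers move at their own pace and stop on an object; the grip force is fixed at half the most. Time passes only in rows, so rows that do not move let the fingers close. It gives the time, the measured TCP pose, the force and the opening at its end, in the units of the state.
- get_state(): the state, without advancing time (a new reading comes with each control period).
- read_camera(name): name is "scene" or "top" or "wrist"; returns a dict with "img" (420x560x3 uint8, red, green, blue), "vertical_fov" (degrees; the focal length in pixels is half the picture's height over the tangent of half this angle, whatever the lens; pixels are square), "cx", "cy" (the principal point, pixels), "k1" (the pictures are not rectified: a ray, as slopes to the right and down, at radius r is drawn at 1 + k1 r^2 times it, then the intrinsics apply), "position" and "rotation" of the camera in the world. Camera axes: x right, y down, z forward; pixel columns grow to the right and rows downward; lengths in mm; the calibration is good to about 2 mm. A picture is of the moment at which its call begins. There is no depth.
- job.sign_off(): hands the job in, once; it reports no verdict.
Trained networks look in the newest picture that a camera, given by its name, has taken for a name from the list of things; names that differ only in an ending like _2 or _b are one class to them, and where a whole thing is asked for, a point or a joint stands for the part that bears it (a point fixed in the world has none). Each returns a list of dicts, best first, with "p" (0 to 1); they miss things now and then, are a little off and sometimes report something else, mostly with a low value. They report only what shows in the picture. A call takes as long as a camera call. They do not tell look-alikes from the thing itself.
- regions_of(camera, query): "mask" (420x560 bool, what is visible of it).
- spot_point(camera, query): "centre" ([x, y, z] in mm, in the coordinates of the camera as it stood for that picture, good to about 4 mm: a listed point, or the origin of a listed thing).
The state is a dict: "clock": time; "qpos": joint angles; "qvel": joint speeds; "effort": joint torques, N m; "tcp_pos": TCP position; "tcp_rot": TCP orientation; "ft_force": force on the tool from outside, world axes, zero at the start; "ft_torque": the same for the moment, N m; "grip_width": finger opening in mm.
Only numpy, scipy, OpenCV 4.12 (cv2) and the standard library are available. Lean on these libraries where they do the work, as an engineer would, in place of code of your own. Each camera call takes 0.05 s, during which the arm holds its last target.

## Task

Fit the blue square-bored knob fully down onto the square brass shaft on top of the swivel mirror, and turn the mirror with it until the small camera sees the middle of the bottle with the green band in the mirror, that is, until the orange pointer (it shows where the camera's view goes after the mirror) points at the middle of that bottle. Finish while still gripping the knob and holding the mirror at that angle, because it springs back when let go. Let only the knob touch the mirror, and leave the bottles, candle, tape, awl and cup standing where they are.

Things in the scene. Friction and masses are not known exactly. Their poses are not given: they have to be found in the camera images.
- knob: Loose blue knob, about 90 g, standing bore-down on the table, grasped from above. Origin: centre of its underside. z up. A 36 x 36 mm square skirt, 30 mm tall including the 6 mm cap on it, with a 20 mm square bore 24 mm deep from the underside, sides parallel to x and y. On the cap a grip bar 46 mm long (along x), 16 mm thick (along y), from 30 to 65 mm above the origin.
- rig: Fixed mirror stand. Origin: on the table, on the mirror's upright turning axis. A white dial foot of 85 mm radius, 12 mm thick; a strut and a small black camera standing on a post 200 mm from the mirror axis, in the direction 60 degrees clockwise (seen from above) of the stand's x, 110 mm tall.
- lens (a point): Front of the camera's lens, 88 mm above the table. The camera looks level at the mirror's turning axis.
- mirror_turn (a joint): Turn of the mirror head about its upright axis, rad, 0 to 1.25, growing counter-clockwise seen from above. It rests on its stop at 0, where the glass faces 40 degrees clockwise of the stand's x. A light spring (0.03 N m at 0, 0.06 N m at 1) drives it back to 0 when let go. The head is 100 mm wide and its top lies 150 mm above the table.
- shaft (a point): Foot of the square brass shaft, on the turning axis, 150 mm above the table; turns with the mirror. x is the normal of the glass, z up. The shaft is 18 mm square with sides parallel to x and y, rises 22 mm from here (the uppermost 4 mm stepped narrower as a lead-in), and stands on a round steel collar of 30 mm radius. When fully home the knob's underside rests on the collar, at this point; any of the four quarter turns fits, with about 0.1 rad of play.
- mirror: The swivelling mirror head, 100 mm wide and 150 mm tall, black with the glass (92 x 104 mm) on its front, and the collar and square shaft on top. Origin: on the turning axis at table height; x the normal of the glass, whose reflecting face contains the turning axis. To be touched by the knob only.
- view (a point): Frame of the camera's line of sight after the mirror: origin on the turning axis 85 mm above the table, x along the reflected line of sight, z up. The orange pointer on the dial lies along this x; it turns twice as far as the mirror, in the same sense, and points 20 degrees clockwise of the stand's x when the mirror is at 0.
- green_band (a point): Centre of the green band (on the bottle's axis, 85 mm above the table) of the clear bottle to be seen. It stands 0.15 to 0.25 m from the mirror.
- green_bottle: Whitish clear bottle on a plywood foot of 40 mm radius, 160 mm tall, body radius 36 mm, with a green band round its middle and a green cap. Loose, origin at the centre of its underside.
- red_bottle: The same bottle with a red band and red cap: not the one wanted. The two may stand in either place. Loose, origin at the centre of its underside.
- candle: Unlit white candle, 83 mm tall, in a white dish of 42 mm radius. Loose bystander, origin under its centre.
- tape: Roll of green tape lying flat, 90 mm across, 22 mm high. Loose bystander, origin under its centre.
- awl: Awl like a screwdriver lying on the table along its x. Loose bystander.
- cup: Yellow cup, 76 mm across, 85 mm tall. Loose bystander, origin under its centre.
There are look-alikes about, which are no part of the job. Of the things like the knob, leave any that is pink or red; of the rest the larger one is meant.

How it is judged (in metres and radians):
On the way, in this order (a step that is already met when the one before it is completed fails the run):
1. the knob is fully home on the shaft (z of knob in the frame of shaft between -0.004 and 0.004 m and horizontal distance between knob and shaft below 0.004 m and angle between knob's own z axis and vertical below 0.1 rad), for 0.2 s.
2. the camera's view falls on the middle of the green-banded bottle (y of green_band in the frame of view between -0.015 and 0.015 m and x of green_band in the frame of view above 0.1 m), for 0.3 s.
At the end, for the whole second after the job is handed in: Knob fully home (underside within 5 mm of the collar, centred within 4 mm, upright within 0.1 rad), the reflected line of sight within 15 mm of the green-banded bottle's axis, mirror still (under 0.1 rad/s), fingers gripping the knob with over 2 N (all of step 2 and z of knob in the frame of shaft between -0.004 and 0.005 m and horizontal distance between knob and shaft below 0.004 m and angle between knob's own z axis and vertical below 0.1 rad and velocity of joint mirror_turn between -0.1 and 0.1 rad/s and contact force between the fingers and knob above 2 N); the arm keeps its last pose, push and grip.
It fails at once if the robot touches the mirror head (contact force between the arm and mirror above 1 N).
It fails at once if the fingers touch the mirror head (contact force between the fingers and mirror above 1 N).
It fails at once if a bottle or bystander is moved more than 20 mm or a standing one is tipped (distance of any of green_bottle, red_bottle, candle, tape, awl, cup from where it was at the start of the episode above 0.02 m or angle between any of green_bottle, red_bottle, candle, cup's own z axis and vertical above 0.4 rad).
It also fails if it takes over 45 s, if anything falls off the work surface, if the arm or the gripper's body presses on something with over 40 N, if the wrist force passes 120 N, or if a joint passes its speed limit or range.

## Working session

There is one attempt and no reset: what is moved stays moved. The work goes in short steps, Python scripts to look and compute and a tool call to move; the robot and the scene stay as the last step left them, time stands still between calls to the robot, and variables do not carry over. Pictures are saved under pics/ and viewed, and the job is handed in when it is done.

Besides the shell and the picture viewer there is one more tool, called as name(argument=value, ...) on one line, values as JSON. arm_command: Moves the arm, as the interface text tells. Its arguments: {"type":"object","properties":{"steps":{"type":"string"}},"required":["steps"]}

```bash
mkdir -p pics; cat > h.py <<'E'
import numpy as np, cv2
from plant import get_state, read_camera, job, regions_of, spot_point
def P(c): return np.array(c['position'],float), np.array(c['rotation'],float)
def ray(c,u,v):
    f=c['img'].shape[0]/2/np.tan(np.radians(c['vertical_fov'])/2)
    d=np.array([(u-c['cx'])/f,(v-c['cy'])/f]); s=d.copy()
    for _ in range(30): s=d/(1+c['k1']*(s@s))
    p,R=P(c); return p,R@np.array([s[0],s[1],1.])
def onz(c,u,v,z):
    p,d=ray(c,u,v); return p+d*(z-p[2])/d[2]
def proj(c,X):
    f=c['img'].shape[0]/2/np.tan(np.radians(c['vertical_fov'])/2)
    p,R=P(c); x=R.T@(np.array(X,float)-p); s=x[:2]/x[2]; s=s*(1+c['k1']*(s@s)); return f*s[0]+c['cx'],f*s[1]+c['cy']
def save(c,n): cv2.imwrite('pics/'+n,c['img'][:,:,::-1])
E
python3 - <<'E'
from h import *
np.set_printoptions(precision=1,suppress=True)
print(get_state())
for n in ['scene','top','wrist']:
    c=read_camera(n); save(c,n+'0.png'); p,R=P(c); print(n,p,R.tolist(),c['vertical_fov'],c['k1'])
    for q in ['knob','rig','shaft','green_band','mirror','lens','view','red_bottle','candle','cup','tape','awl']:
        for r in spot_point(n,q)[:4]: print(q,round(r['p'],2),R@np.array(r['centre'])+p, proj(c,R@np.array(r['centre'])+p))
E
```

```text
{'clock': 0.0, 'qpos': array([72.4,  7.2, -2.3, 80.5,  0. , 90. ]), 'qvel': array([ 0. ,  0.1,  0. , -0. , -0.1, -0. ]), 'effort': array([ -0. , -43.6,  35.3,   0. ,  -0. ,   0. ]), 'tcp_pos': array([158.4, 500.1, 230.5]), 'tcp_rot': array([-180. ,    0.1,   72.4]), 'ft_force': array([ 0.2,  0.3, -0.7]), 'ft_torque': array([-0. ,  0. , -0.1]), 'grip_width': 85.4248895201107}
scene [1301.6 -459.1 1015.8] [-134.38308732930483, 1.1989758167047593, 57.04144505106031] 42.24449531363592 -0.11922977380170474Traceback (most recent call last):
  File "<stdin>", line 7, in <module>
  File "h.py", line 13, in proj
    p,R=P(c); x=R.T@(np.array(X,float)-p); s=x[:2]/x[2]; s=s*(1+c['k1']*(s@s)); return f*s[0]+c['cx'],f*s[1]+c['cy']
                                             ~^^^^
IndexError: invalid index to scalar variable.
```

Rotation is given as rpy; fix that.

```bash
sed -i "s/^def P(c).*/from scipy.spatial.transform import Rotation as Ro\ndef P(c): return np.array(c['position'],float), Ro.from_euler('xyz',c['rotation'],degrees=True).as_matrix()/" h.py
python3 - <<'E'
from h import *
np.set_printoptions(precision=1,suppress=True)
for n in ['scene','top','wrist']:
    c=read_camera(n); save(c,n+'0.png'); p,R=P(c); print(n,p,c['rotation'],c['vertical_fov'],c['k1'])
    for q in ['knob','rig','shaft','green_band','mirror','lens','view','red_bottle','candle','cup','tape','awl']:
        for r in spot_point(n,q)[:4]: print(q,round(r['p'],2),R@np.array(r['centre'])+p, np.array(proj(c,R@np.array(r['centre'])+p)))
print(get_state()['clock'])
E
```

```text
scene [1301.6 -459.1 1015.8] [-134.4    1.2   57. ] 42.24449531363592 -0.11922977380170474
knob 0.74 [ 499.9 -263.9   -0.4] [171.8 284.2]
knob 0.63 [ 343.  -221.5    3.6] [160.6 234.9]
knob 0.58 [ 420.2 -256.7    2.5] [160.5 260.4]
knob 0.5 [ 404.  -335.3   -1.3] [128.6 270.9]
rig 0.76 [540.7 -32.1   2.6] [264.3 252.7]
rig 0.33 [508.  472.8   3.4] [408.4 169.7]
shaft 0.77 [530.7 -32.3 151.9] [259.4 207. ]
green_band 0.64 [603.4 198.1  86.4] [356.8 206.2]
mirror 0.6 [534.9 -32.    1.9] [263.2 251.4]
mirror 0.26 [530.6 -33.4 151.4] [258.9 207.3]
lens 0.97 [ 616.3 -175.9   91.1] [224.7 276.3]
lens 0.67 [603.7 195.6  82.4] [355.9 207.8]
view 0.63 [ 421.5 -257.4    3.5] [160.4 260.6]
red_bottle 0.6 [715.4  26.   -0.1] [325.8 290.4]
candle 0.78 [394.5 252.2   0.4] [322.6 177.4]
cup 0.75 [508.4 474.6   4.3] [409.  169.3]
tape 0.6 [ 543.1 -399.5    0.2] [125.4 323.5]
awl 0.68 [421.9 369.4   2.6] [361.2 166.9]
top [ 301.4    7.2 1562.5] [-170.     0.8  -88.5] 48.46547766506359 -0.0057831721911166655
knob 0.64 [ 420.5 -259.9    4.1] [377.4 248.5]
knob 0.59 [ 501.1 -265.8    5.3] [379.1 224.4]
knob 0.51 [ 343.3 -219.5    3.6] [365.3 271.6]
knob 0.28 [536.1 -35.2  -0.5] [310.4 212.7]
rig 0.72 [538.1 -28.3   0.5] [308.4 212. ]
shaft 0.68 [607.5 194.6   6.4] [243.3 190.1]
shaft 0.62 [535.9 -29.5 151.7] [310.  205.4]
green_band 0.9 [606.  198.3  84.9] [239.4 185.7]
mirror 0.74 [536.3 -34.8  -0.4] [310.3 212.6]
lens 0.56 [ 617.2 -177.6   91.2] [356.  184.5]
lens 0.43 [ 418.6 -257.5    2.9] [376.6 249. ]
red_bottle 0.64 [713.   23.2   1. ] [294.4 161.5]
candle 0.91 [396.8 255.   -2.8] [222.9 251.9]
candle 0.64 [540.3 -31.9  -0.2] [309.4 211.4]
candle 0.55 [537.2 -35.1   0.7] [310.4 212.3]
cup 0.9 [509.5 477.7   2.2] [158.9 216.8]
tape 0.62 [ 548.7 -397.4    0.7] [417.9 211.4]
awl 0.74 [422.8 370.2  -2.5] [189.2 243.3]
wrist [ 93.6 520.7 375.1] [164.4   0.   72.5] 67.4836316766499 0.025472764954429444
2.05
```

View pics/scene0.png

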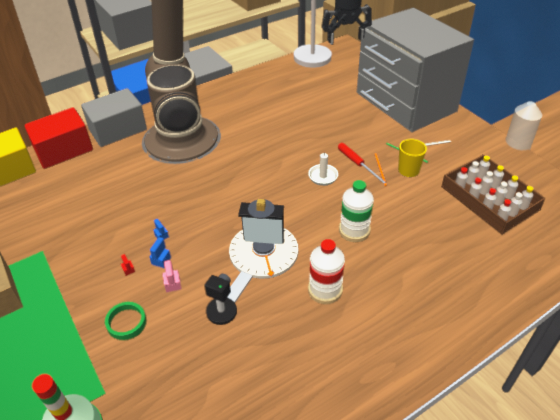

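View pics/top0.png

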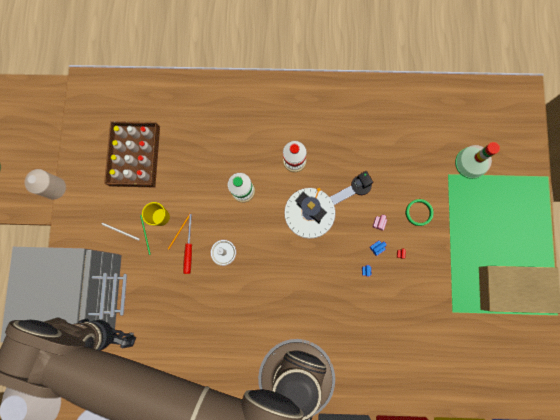

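View pics/wrist0.png

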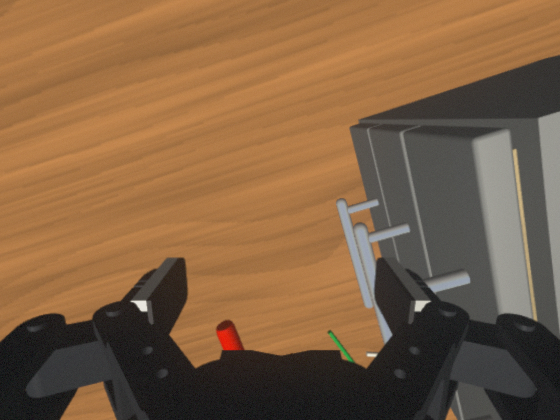

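```bash
python3 - <<'E'
import cv2
a=cv2.imread('pics/top0.png')[180:300,300:430]; b=cv2.imread('pics/scene0.png')[200:320,90:220]
cv2.imwrite('pics/z0.png',cv2.hconcat([cv2.resize(a,(400,370),interpolation=cv2.INTER_CUBIC),cv2.resize(b,(400,370),interpolation=cv2.INTER_CUBIC)]))
E
```

```text
(no output)
```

View pics/z0.png

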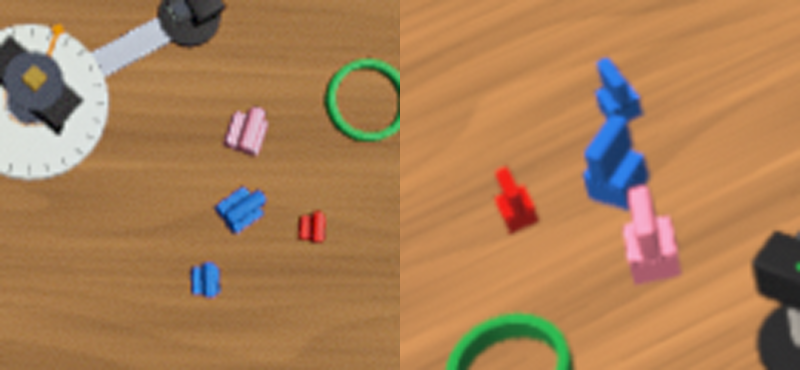

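arm_command(steps="45 -0.97 0.72 0 0 0 0;45 -0.97 0.72 0 0 0 0;45 -0.97 0.72 0 0 0 0;45 -0.97 0.72 0 0 0 0;45 -0.97 0.72 0 0 0 0;45 -0.97 0.72 0 0 0 0;45 -0.97 0.72 0 0 0 0;45 -0.97 0.72 0 0 0 0;45 -0.97 0.72 0 0 0 0;45 -0.97 0.72 0 0 0 0;45 -0.97 0.72 0 0 0 0;45 -0.97 0.72 0 0 0 0")

```text
clock: 3.55
tcp_pos: [303.8, 79.2, 231.7]
tcp_rot: [179.8, -0.2, 72.8]
ft_force: [0.7, -0.3, -0.6]
grip_width: 45.2
```

arm_command(steps="45 -0.96 0.7 0 0 0 0;45 -0.96 0.7 0 0 0 0;45 -0.96 0.7 0 0 0 0;45 -0.96 0.7 0 0 0 0;45 -0.96 0.7 0 0 0 0;45 -0.96 0.7 0 0 0 0;45 -0.96 0.7 0 0 0 0;45 -0.96 0.7 0 0 0 0;45 -0.96 0.7 0 0 0 0;45 -0.96 0.7 0 0 0 0;45 0 0 0 0 0 1;45 0 0 0 0 0 1")

```text
clock: 5.05
tcp_pos: [421.8, -273.5, 232.7]
tcp_rot: [179.6, -0.5, 51.9]
ft_force: [0.5, -0.3, 0.7]
grip_width: 45.1
```

arm_command(steps="45 0 0 0 0 0 1;45 0 0 0 0 0 1;45 0 0 0 0 0 0")

```text
clock: 5.42
tcp_pos: [421.8, -273.9, 232.4]
tcp_rot: [179.8, -0.6, 31.3]
ft_force: [-0.4, 0.2, -0.3]
grip_width: 45.0
```

```bash
python3 - <<'E'
from h import *
np.set_printoptions(precision=1,suppress=True)
c=read_camera('wrist'); save(c,'w1.png'); p,R=P(c)
s=get_state();print(s['qpos'],s['tcp_pos'],s['tcp_rot'],s['clock'])
for r in spot_point('wrist','knob')[:4]: print(round(r['p'],2),R@np.array(r['centre'])+p, np.array(proj(c,R@np.array(r['centre'])+p)))
c=read_camera('top'); save(c,'t1.png'); 
E
```

```text
[-33.3   4.5  -5.2  79.9   0.4  25.4] [ 421.8 -273.9  232.5] [179.8  -0.6  31.3] 5.475
0.72 [ 347.9 -216.     1.9] [249.  100.1]
0.67 [ 405.7 -336.6    1.5] [241.3 213.5]
0.65 [ 502.  -261.2   -1.1] [339.2 201.5]
0.58 [ 423.7 -256.1    0.8] [287.7 165.5]
```

View pics/w1.png

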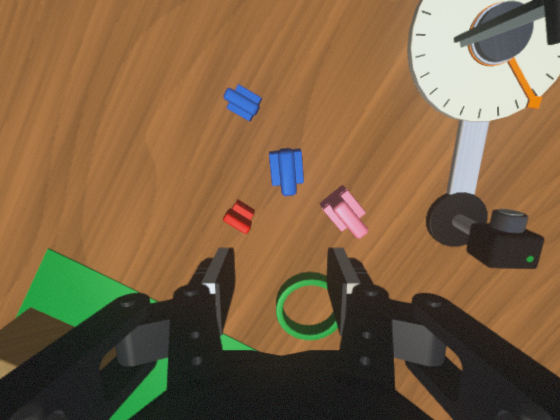

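```bash
python3 - <<'E'
import cv2
a=cv2.imread('pics/w1.png')[135:215,250:330]
cv2.imwrite('pics/z1.png',cv2.resize(a,(600,600),interpolation=cv2.INTER_CUBIC))
E
```

```text
(no output)
```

View pics/z1.png

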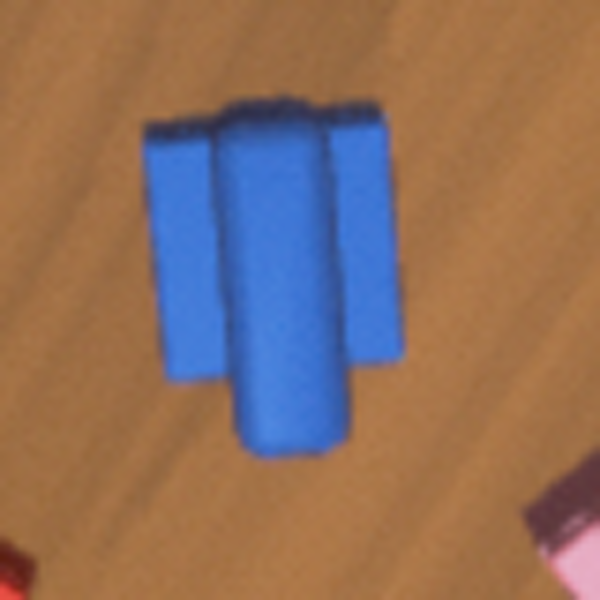

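```bash
python3 - <<'E'
from h import *
np.set_printoptions(precision=1,suppress=True)
c=read_camera('wrist')
def L(pts,z): return np.array([onz(c,250+x/7.5-.4,135+y/7.5-.4,z) for x,y in pts])
q=L([(150,140),(385,122),(403,360),(168,380)],30); print(q,q.mean(0),[np.linalg.norm(q[i]-q[i-1]) for i in range(4)])
d=[q[2]-q[1],q[3]-q[0]]; print([np.degrees(np.arctan2(v[1],v[0])) for v in d])
q=L([(220,125),(325,125),(350,450),(238,450)],65); print(q,q.mean(0),[np.linalg.norm(q[i]-q[i-1]) for i in range(4)])
d=[q[2]-q[1],q[3]-q[0]]; print([np.degrees(np.arctan2(v[1],v[0])) for v in d])
s=get_state();print(s['tcp_pos'],s['tcp_rot'])
E
```

```text
[[ 396.9 -251.8   30. ]
 [ 424.7 -231.9   30. ]
 [ 445.8 -260.1   30. ]
 [ 417.3 -280.9   30. ]] [ 421.1 -256.2   30. ] [np.float64(35.58514402316923), np.float64(34.20379965738078), np.float64(35.242785588522), np.float64(35.21292149926181)]
[np.float64(-53.226387348284575), np.float64(-54.85955907638188)]
[[ 402.5 -241.8   65. ]
 [ 414.2 -234.7   65. ]
 [ 440.1 -269.9   65. ]
 [ 427.1 -277.8   65. ]] [ 421.  -256.1   65. ] [np.float64(43.59019042647326), np.float64(13.694634991880486), np.float64(43.71788092681876), np.float64(15.185771594206791)]
[np.float64(-53.561196135425064), np.float64(-55.51136344107178)]
[ 421.8 -273.9  232.5] [179.8  -0.6  31.3]
```

arm_command(steps="45 0 0 0 0 -0.06 -0.47;45 0.32 -0.5 0.3 0 0 0;45 0 0 0.9 0 0 0;45 0 0 0.9 0 0 0;45 0 0 0.9 0 0 0;45 0 0 0.9 0 0 0;45 0 0 0 0 0 0")

```text
clock: 6.5
tcp_pos: [421.5, -256.1, 113.3]
tcp_rot: [179.7, 0.0, 36.8]
ft_force: [0.2, 0.1, 0.8]
grip_width: 45.1
```

```bash
python3 - <<'E'
from h import *
c=read_camera('wrist'); save(c,'w2.png')
s=get_state();print(s['tcp_pos'],s['tcp_rot'])
E
```

```text
[ 422.22808759 -256.54745787  114.68651442] [ 1.79536218e+02 -4.18459104e-02  3.68153100e+01]
```

View pics/w2.png

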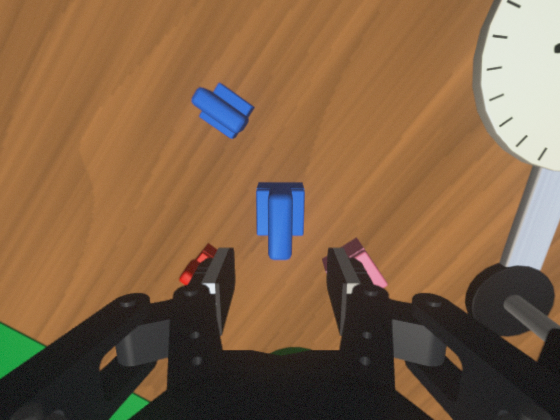

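arm_command(steps="45 0 0 0.9 0 0 0;45 0 0 0.9 0 0 0;45 0 0 0.8 0 0 0;45 0 0 0 0 0 0;10 0 0 0 0 0 0;5 0 0 0 0 0 0;5 0 0 0 0 0 0;5 0 0 0 0 0 0")

```text
clock: 7.55
tcp_pos: [429.5, -261.1, 46.5]
tcp_rot: [178.6, -0.4, 37.0]
ft_force: [-0.1, -0.6, -0.2]
grip_width: 14.6
```

```bash
python3 - <<'E'
from h import *
c=read_camera('wrist'); save(c,'w3.png')
s=get_state();print(s)
E
```

```text
{'clock': 7.6, 'qpos': array([-31.22262146,   7.60553698, -25.55559141,  55.42753111,
        -0.1325391 ,  21.7759121 ]), 'qvel': array([ 0.00176005,  0.14520836, -0.26114286, -0.12094293,  0.10683894,
       -0.04113905]), 'effort': array([-8.21447520e-04, -4.17132425e+01,  3.29038131e+01, -2.01507197e-01,
       -5.33067039e-03, -4.27207160e-04]), 'tcp_pos': array([ 429.51393584, -261.15405903,   46.46991708]), 'tcp_rot': array([178.64018773,  -0.40048191,  37.00458658]), 'ft_force': array([ 0.21644535, -0.16862871, -0.61566381]), 'ft_torque': array([ 0.05929811, -0.03052867, -0.01611106]), 'grip_width': 14.764352367791979}
```

View pics/w3.png

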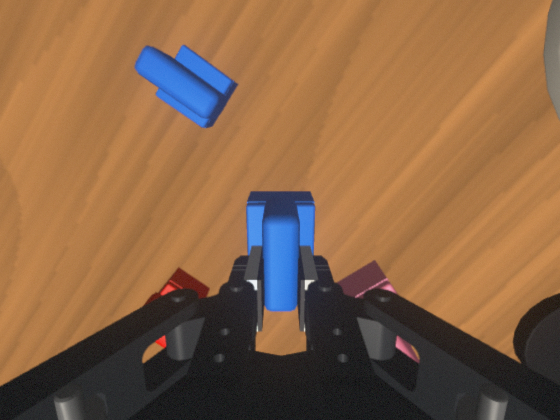

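arm_command(steps="30 0 0 0 0 0 0;40 0 0 0 0 0 0;40 0 -0.3 0 0.14 -0.04 0;40 0 0 0.2 0 0 0;40 0 0 0.2 0 0 0;40 0 0 0 0 0 0")

```text
clock: 8.35
tcp_pos: [423.6, -253.3, 33.3]
tcp_rot: [-179.8, 0.0, 37.0]
ft_force: [0.2, -0.0, 0.3]
grip_width: 39.9
```

arm_command(steps="20 0 0 0 0 0 0;10 0 0 0 0 0 0;5 0 0 0 0 0 0;5 0 0 0 0 0 0")

```text
clock: 8.85
tcp_pos: [423.6, -253.3, 33.3]
tcp_rot: [-179.8, 0.0, 37.0]
ft_force: [-0.9, -0.4, -1.9]
grip_width: 15.3
```

```bash
python3 - <<'E'
from h import *
c=read_camera('wrist'); save(c,'w4.png')
s=get_state();print(s['tcp_pos'],s['tcp_rot'],s['grip_width'],s['ft_force'])
E
```

```text
[ 423.60562674 -253.33950244   33.27026638] [-1.79839906e+02  3.27765471e-02  3.70061501e+01] 15.572507199759107 [-0.44131106  0.08273623 -0.36084498]
```

View pics/w4.png

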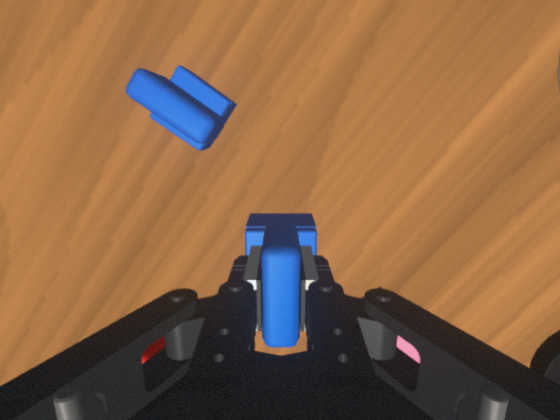

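```bash
python3 - <<'E'
from h import *
np.set_printoptions(precision=1,suppress=True)
c=read_camera('wrist');s=get_state()
t=np.array(s['tcp_pos']);R=Ro.from_euler('xyz',s['tcp_rot'],degrees=True).as_matrix()
a=c['img'][200:370,230:330,::-1]; cv2.imwrite('pics/z4.png',cv2.resize(a,None,fx=3.5,fy=3.5,interpolation=cv2.INTER_CUBIC))
for u,v,z in [(247,229,30),(314,229,30),(264,345,65),(298,345,65),(281,237,65)]:
    print(u,v,z,R.T@(onz(c,u,v,z)-t))
E
```

```text
247 229 30 [-16.6 -15.7   3.3]
314 229 30 [ 16.6 -15.7   3.3]
264 345 65 [ -6.9  23.3 -31.8]
298 345 65 [  7.3  23.2 -31.8]
281 237 65 [  0.2 -24.9 -31.7]
```

View pics/z4.png

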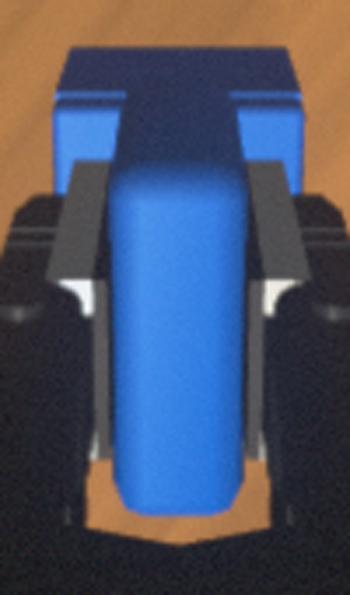

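arm_command(steps="5 0 0 -0.5 0 0 0;5 0 0 -0.8 0 0 0;5 0 0 -0.8 0 0 0;5 0 0 -0.8 0 0 0;5 0 0 -0.8 0 0 0;5 0 0 -0.8 0 0 0;5 0 0 -0.8 0 0 0;5 0 0 -0.8 0 0 0;5 0 0 -0.8 0 0 0;5 0 0 0 0 0 -0.6;5 0 0 0 0 0 -0.6;5 0 0 0 0 0 0")

```text
clock: 10.45
tcp_pos: [423.6, -253.5, 260.2]
tcp_rot: [179.6, -0.1, 49.3]
ft_force: [-0.5, 0.2, -0.8]
grip_width: 15.0
```

```bash
python3 - <<'E'
from h import *
s=get_state();print(s['tcp_pos'],s['tcp_rot'],s['grip_width'],s['ft_force'])
c=read_camera('wrist'); save(c,'w5.png')
E
```

```text
[ 423.57236118 -253.48025429  260.24213748] [ 1.79557304e+02 -1.00656610e-01  4.93002902e+01] 15.038610589089556 [-0.49551696  0.17357841 -0.79659196]
```

View pics/w5.png

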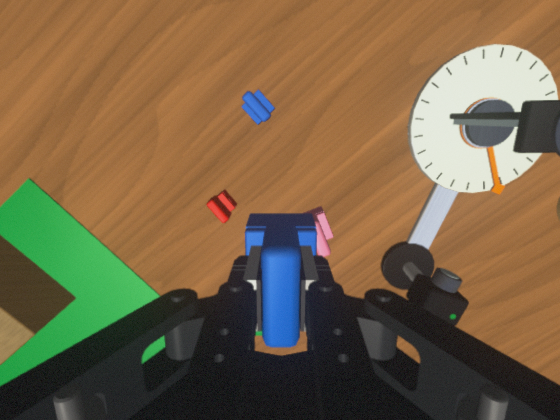

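arm_command(steps="5 0.6 0 0 0 0 0;5 0.9 0 0 0 0 0;5 0.9 0 0 0 0 0;5 0.9 0 0 0 0 0;5 0.9 0 0 0 0 0;5 0.9 0 0 0 0 0;5 0.9 0 0 0 0 0;5 0.9 0 0 0 0 0;5 0.6 0 0 0 0 0;5 0.4 0 0 0 0 0;5 0 0 0 0 0 0")

```text
clock: 11.88
tcp_pos: [583.2, -70.0, 262.5]
tcp_rot: [179.6, -0.0, 48.1]
ft_force: [-0.6, -0.5, -0.6]
grip_width: 15.1
```

```bash
python3 - <<'E'
from h import *
np.set_printoptions(precision=1,suppress=True)
s=get_state();print(s['tcp_pos'],s['tcp_rot'],s['grip_width'],s['ft_force'])
c=read_camera('wrist'); save(c,'w6.png');p,R=P(c)
for q in ['shaft','mirror','green_band']:
  for r in spot_point('wrist',q)[:2]: print(round(r['p'],2),R@np.array(r['centre'])+p, np.array(proj(c,R@np.array(r['centre'])+p)))
E
```

```text
[583.2 -70.  262.5] [179.6  -0.   48.1] 15.127998239067919 [-0.6 -0.5 -0.6]
0.8 [532.8 -34.5 155.5] [271.1 127.4]
0.77 [604.6 196.3  85.3] [523.    4.4]
```

View pics/w6.png

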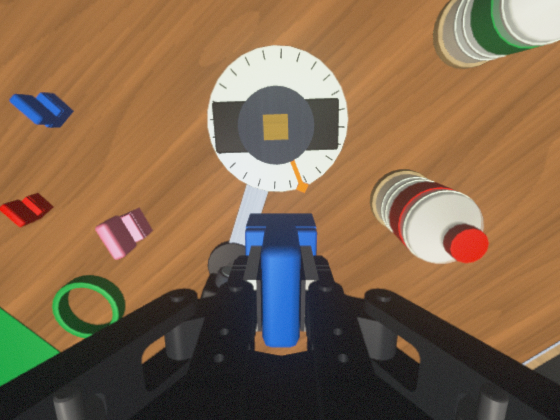

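```bash
python3 - <<'E'
import cv2
a=cv2.imread('pics/w6.png')[75:175,205:355]
cv2.imwrite('pics/z6.png',cv2.resize(a,(780,520),interpolation=cv2.INTER_CUBIC))
E
```

```text
(no output)
```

View pics/z6.png

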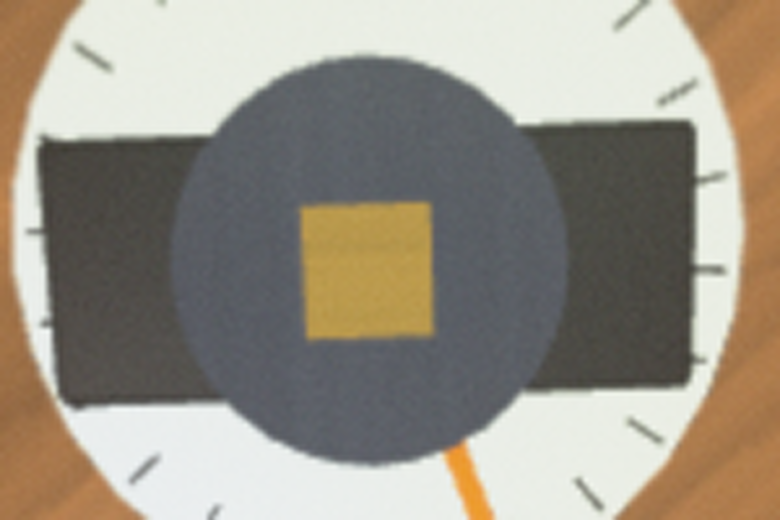

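```bash
python3 - <<'E'
from h import *
np.set_printoptions(precision=1,suppress=True)
c=read_camera('wrist');s=get_state();t=np.array(s['tcp_pos']);R=Ro.from_euler('xyz',s['tcp_rot'],degrees=True).as_matrix()
g=lambda x,y,z: onz(c,205+x/5.2-.4,75+y/5.2-.4,z)
col=np.array([g(170,262,150),g(568,260,150),g(368,56,150),g(374,465,150)]); print(col)
print('collar',(col[0]+col[1])/2,(col[2]+col[3])/2,np.linalg.norm(col[0]-col[1]),np.linalg.norm(col[2]-col[3]))
for z in (170,):
  q=np.array([g(300,206,z),g(430,202,z),g(434,335,z),g(306,340,z)]);print('shaft',q.mean(0),[np.linalg.norm(q[i]-q[i-1]) for i in range(4)])
  ang=lambda v:np.degrees(np.arctan2(v[1],v[0]));print(ang(q[1]-q[0]),ang(q[2]-q[3]),ang(q[3]-q[0]),ang(q[2]-q[1]))
a=g(40,145,150);b=g(692,122,150);d=g(70,405,150);e=g(690,385,150)
print('head',ang(b-a),ang(e-d), (a+b+d+e)/4)
print('tool rel collar',R.T@(((col[0]+col[1]+col[2]+col[3])/4)-t),'shaft',R.T@(q.mean(0)-t),s['tcp_rot'],t)
# pointer
E
```

```text
[[513.2 -54.1 150. ]
 [553.2  -9.2 150. ]
 [511.7 -12.4 150. ]
 [556.6 -51.8 150. ]]
collar [533.2 -31.7 150. ] [534.1 -32.1 150. ] 60.18420025346812 59.68465465587189
shaft [534.  -32.2 170. ] [np.float64(18.097035638583982), np.float64(17.96258990638772), np.float64(17.94066424753028), np.float64(18.10145144938779)]
49.72512513226453 50.22198795940669 -40.24679651101523 -39.8052482926528
head 49.94935707414867 49.85490216317019 [534.3 -31.9 150. ]
tool rel collar [ -3.9 -63.3 112.4] shaft [ -4.  -62.8  92.4] [179.5  -0.   48. ] [582.6 -70.9 262.9]
```

arm_command(steps="5 0 0 0 0.04 0 -0.19;5 -0.1 -0.5 0 0 0 0;5 -0.1 -0.8 0 0 0 0;5 0 -0.7 0 0 0 0;5 0 0 0.4 0 0 0;5 0 0 0 0 0 0")

```text
clock: 12.88
tcp_pos: [528.4, -36.4, 250.6]
tcp_rot: [180.0, -0.0, 49.9]
ft_force: [-0.5, 0.6, -1.4]
grip_width: 15.2
```

```bash
python3 - <<'E'
from h import *
np.set_printoptions(precision=2,suppress=True)
s=get_state();t=np.array(s['tcp_pos']);R=Ro.from_euler('xyz',s['tcp_rot'],degrees=True).as_matrix()
print(t,s['tcp_rot'],s['grip_width'],s['ft_force'],s['clock'])
d=np.array([533.8,-32,150])-t; print(R.T@d-[0,1,0])
c=read_camera('wrist'); save(c,'w7.png')
E
```

```text
[528.36 -36.4  250.65] [179.97  -0.05  49.94] 15.151922316457187 [-0.55  0.58 -1.36] 12.875
[  6.79   0.28 100.66]
```

View pics/w7.png

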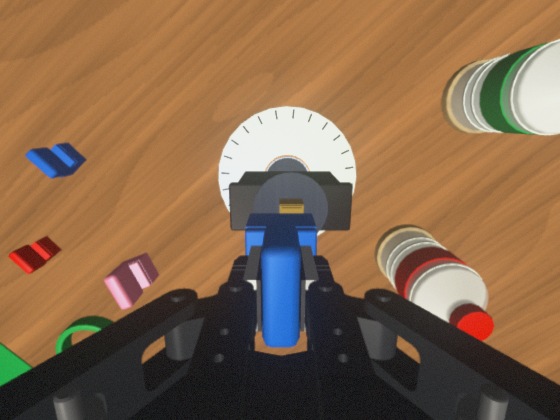

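arm_command(steps="5 0.23 0 0 0 0 0;5 0 0 0.5 0 0 0;5 0 0 0.5 0 0 0;5 0 0 0 0 0 0")

```text
clock: 13.42
tcp_pos: [534.2, -31.5, 218.1]
tcp_rot: [180.0, -0.0, 49.9]
ft_force: [-0.4, -0.4, -1.2]
grip_width: 15.1
```

```bash
python3 - <<'E'
from h import *
np.set_printoptions(precision=2,suppress=True)
s=get_state();t=np.array(s['tcp_pos']);R=Ro.from_euler('xyz',s['tcp_rot'],degrees=True).as_matrix()
print(t,s['tcp_rot'],s['grip_width'],s['ft_force'],s['clock'])
d=np.array([533.8,-32,150])-t; print(R.T@d-[0,1,0])
c=read_camera('wrist'); save(c,'w8.png')
a=c['img'][140:290,210:360,::-1]; cv2.imwrite('pics/z8.png',cv2.resize(a,(600,600),interpolation=cv2.INTER_CUBIC))
E
```

```text
[534.25 -31.47 218.12] [180.    -0.02  49.88] 15.143699161964252 [-0.4  -0.44 -1.18] 13.425
[-0.73 -1.   68.12]
```

View pics/z8.png

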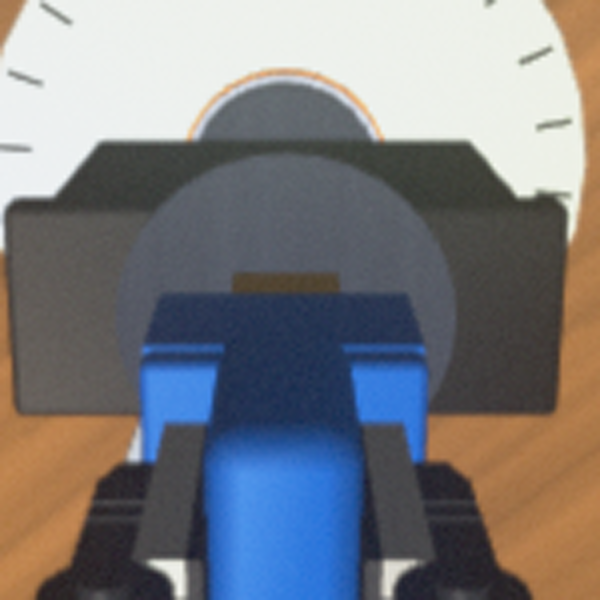

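arm_command(steps="5 -0.02 -0.03 0.1 0 0 0;5 0 0 0.2 0 0 0;5 0 0 0.2 0 0 0;5 0 0 0 0 0 0")

```text
clock: 13.98
tcp_pos: [533.7, -31.5, 203.5]
tcp_rot: [179.9, -0.1, 49.9]
ft_force: [-0.2, -1.0, -0.4]
grip_width: 15.0
```

arm_command(steps="5 0 0 0.2 0 0 0;5 0 0 0.15 0 0 0;5 0 0 0 0 0 0")

```text
clock: 14.35
tcp_pos: [533.7, -30.3, 196.3]
tcp_rot: [179.8, -0.4, 49.9]
ft_force: [-0.2, 0.2, -1.3]
grip_width: 15.2
```

arm_command(steps="5 0.0 0.0 0.2 0.02 -0.03 0;5 0 0 0.2 0 0 0;5 0 0 0 0 0 0")

```text
clock: 14.72
tcp_pos: [533.8, -30.3, 183.2]
tcp_rot: [-180.0, -0.0, 49.9]
ft_force: [-1.4, 0.9, 1.2]
grip_width: 15.1
```

```bash
python3 - <<'E'
from h import *
np.set_printoptions(precision=2,suppress=True)
s=get_state();t=np.array(s['tcp_pos']);R=Ro.from_euler('xyz',s['tcp_rot'],degrees=True).as_matrix()
print(t,s['tcp_rot'],s['grip_width'],s['ft_force'],s['clock'])
d=np.array([533.8,-32,150])-t; print(R.T@d-[0,1,0])
c=read_camera('wrist'); save(c,'w9.png')
a=c['img'][140:290,210:360,::-1]; cv2.imwrite('pics/z9.png',cv2.resize(a,(600,600),interpolation=cv2.INTER_CUBIC))
E
```

```text
[533.82 -30.31 183.22] [-179.96   -0.02   49.91] 15.068383380306916 [-1.36  0.88  1.16] 14.725
[-1.32  0.09 33.22]
```

View pics/z9.png

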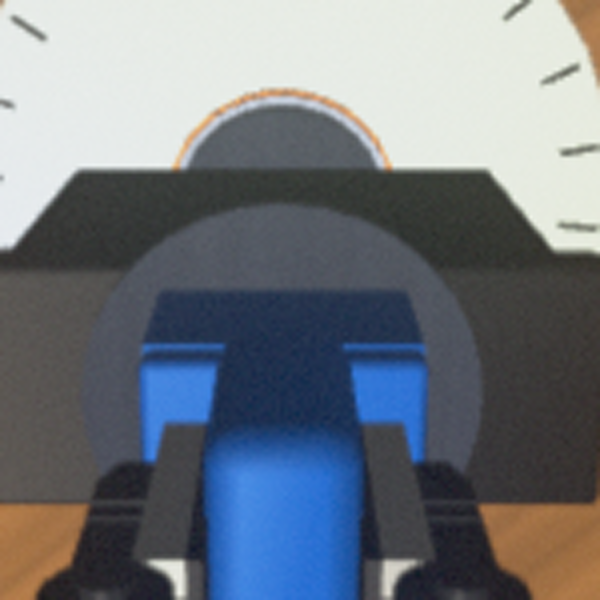

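arm_command(steps="5 0 0 0.03 0 0 0;5 0 0 0 0 0 0;5 0 0 0 0 0 -0.5;5 0 0 0 0 0 -0.6;5 0 0 0 0 0 -0.6;5 0 0 0 0 0 0")

```text
clock: 15.52
tcp_pos: [533.4, -30.0, 183.2]
tcp_rot: [-179.9, -0.1, 67.4]
ft_force: [-1.6, 0.5, -0.2]
grip_width: 15.3
```

arm_command(steps="5 0 0 0 0 0 -0.6;5 0 0 0 0 0 -0.7;5 0 0 0 0 0 -0.7;5 0 0 0 0 0 -0.6;5 0 0 0 0 0 0")

```text
clock: 16.15
tcp_pos: [532.6, -31.0, 183.2]
tcp_rot: [-179.9, 0.0, 93.4]
ft_force: [-3.0, 0.5, 0.7]
grip_width: 14.9
```

```bash
python3 - <<'E'
from h import *
np.set_printoptions(precision=2,suppress=True)
s=get_state();t=np.array(s['tcp_pos'])
print(t,s['tcp_rot'],s['grip_width'],s['ft_force'],s['ft_torque'],s['clock'])
for n in ['wrist','scene','top']:
  c=read_camera(n); save(c,n+'10.png')
E
```

```text
[532.63 -31.03 183.23] [-179.89    0.02   93.44] 14.902709841006756 [-3.04  0.47  0.72] [ 0.19  0.35 -0.05] 16.15
```

View pics/wrist10.png

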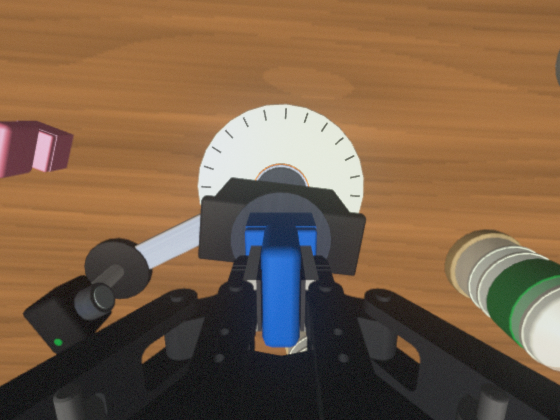

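View pics/scene10.png

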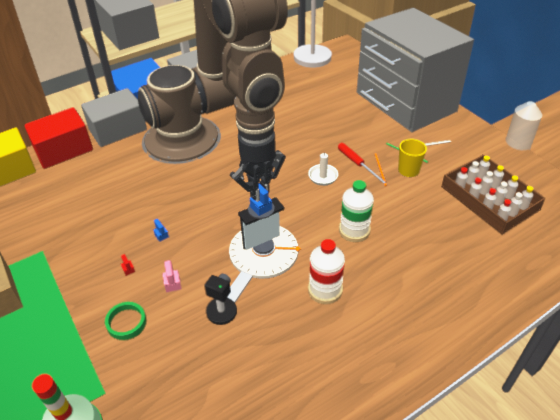

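View pics/top10.png

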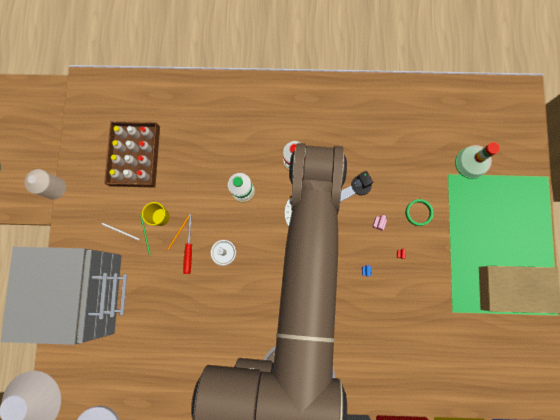

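```bash
cat > pt.py <<'E'
from h import *
import sys
def tip(n,f,c):
    im=cv2.imread('pics/'+f); h=cv2.cvtColor(im,cv2.COLOR_BGR2HSV)
    m=cv2.inRange(h,(8,170,150),(18,255,255)); 
    a=np.array([530,-35]);
    u0,v0=map(int,proj(c,[534,-32,13])); w=np.zeros_like(m); cv2.circle(w,(u0,v0),70,255,-1); m&=w
    vs,us=np.nonzero(m)
    for z in (13,):
        X=np.array([onz(c,u,v,z) for u,v in zip(us,vs)]); d=X[:,:2]-[533.8,-32]; r=np.hypot(*d.T); k=(r>38)&(r<100)
        d=d[k]; r=r[k]; e=d/r[:,None]; w=e*r[:,None]**2
        print(f,k.sum(),'angle',np.degrees(np.arctan2(*w.sum(0)[::-1])),'r',r.min(),r.max(),'far',np.degrees(np.arctan2(*d[r>70].mean(0)[::-1])) )
        return d
E
python3 - <<'E'
from pt import *
c=read_camera('scene'); tip('scene','scene0.png',c); d=tip('scene','scene10.png',c)
l=cv2.fitLine(d.astype(np.float32),cv2.DIST_L2,0,.01,.01).ravel();print(l,np.degrees(np.arctan2(l[1],l[0])))
a=[cv2.resize(cv2.imread('pics/'+f)[190:300,210:320],(390,390),interpolation=cv2.INTER_CUBIC) for f in('scene0.png','scene10.png')]
cv2.imwrite('pics/z10.png',cv2.hconcat(a))
w=cv2.imread('pics/wrist10.png')[160:290,180:390];cv2.imwrite('pics/zw10.png',cv2.resize(w,(780,483),interpolation=cv2.INTER_CUBIC))
E
```

```text
scene0.png 33 angle -18.826246101219155 r 39.505002638645564 86.31316241181399 far -18.93576831661579
scene10.png 32 angle 55.85325495642683 r 39.83126209779338 91.14848860700114 far 55.441801891215555
[ 0.61031795  0.7921565  37.983658   56.491467  ] 52.3875
```

View pics/z10.png

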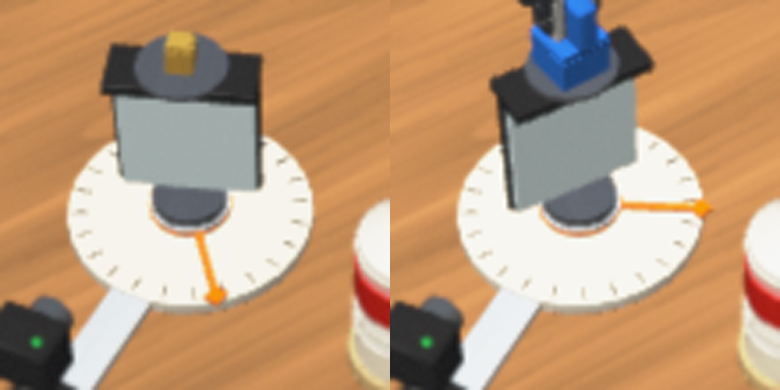

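View pics/zw10.png

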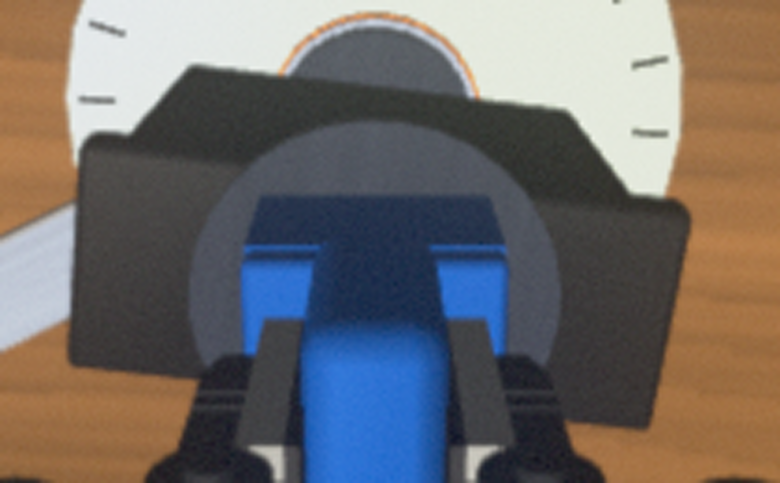

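arm_command(steps="5 0 0 0 0 0 -0.5;5 0 0 0 0 0 -0.36;5 0 0 0 0 0 0;5 0 0 0 0 0 0")

```text
clock: 16.85
tcp_pos: [532.6, -31.3, 183.3]
tcp_rot: [-179.9, 0.0, 102.0]
ft_force: [-2.0, 0.1, 1.7]
grip_width: 15.3
```

```bash
python3 - <<'E'
from pt import *
np.set_printoptions(precision=2,suppress=True)
s=get_state();t=np.array(s['tcp_pos'])
print(t,s['tcp_rot'],s['qpos'],s['grip_width'],s['ft_force'],s['ft_torque'],s['clock'])
c=read_camera('wrist'); save(c,'wrist11.png');p,R=P(c)
for q in ['green_band','green_bottle']:
  for r in spot_point('wrist',q)[:2]: print(q,round(r['p'],2),R@np.array(r['centre'])+p)
c=read_camera('scene'); save(c,'scene11.png');p,R=P(c)
for q in ['green_band','green_bottle','rig','lens','knob','shaft']:
  for r in spot_point('scene',q)[:2]: print(q,round(r['p'],2),R@np.array(r['centre'])+p)
tip('scene','scene11.png',c)
w=cv2.imread('pics/wrist11.png')[160:300,180:390];cv2.imwrite('pics/zw11.png',cv2.resize(w,None,fx=3.8,fy=3.8,interpolation=cv2.INTER_CUBIC))
w=cv2.imread('pics/scene11.png')[170:290,210:390];cv2.imwrite('pics/z11.png',cv2.resize(w,None,fx=4.4,fy=4.4,interpolation=cv2.INTER_CUBIC))
E
```

```text
[532.63 -31.25 183.27] [-179.88    0.04  101.99] [ -3.32   8.44  -6.86  74.81  -0.07 -15.31] 15.302948957076849 [-2.03  0.07  1.68] [ 0.1   0.38 -0.05] 16.85
green_band 0.97 [604.32 195.47  86.37]
green_bottle 0.64 [607.11 193.02   3.65]
green_band 0.94 [603.67 198.06  86.07]
green_bottle 0.55 [602.72 193.47   1.48]
rig 0.76 [535.45 -28.49   2.48]
lens 0.86 [ 614.99 -176.83   89.59]
knob 0.82 [ 500.19 -265.52    1.3 ]
knob 0.8 [535.54 -32.52 153.95]
shaft 0.84 [532.71 -31.29 153.64]
scene11.png 34 angle 72.67602156669705 r 39.5044720473281 92.81963469674886 far 72.40388632470189
```

View pics/wrist11.png

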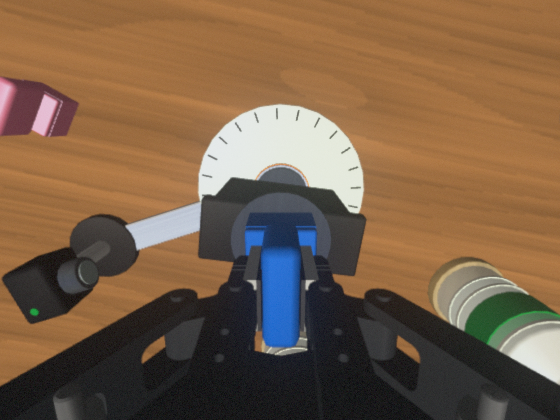

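View pics/zw11.png

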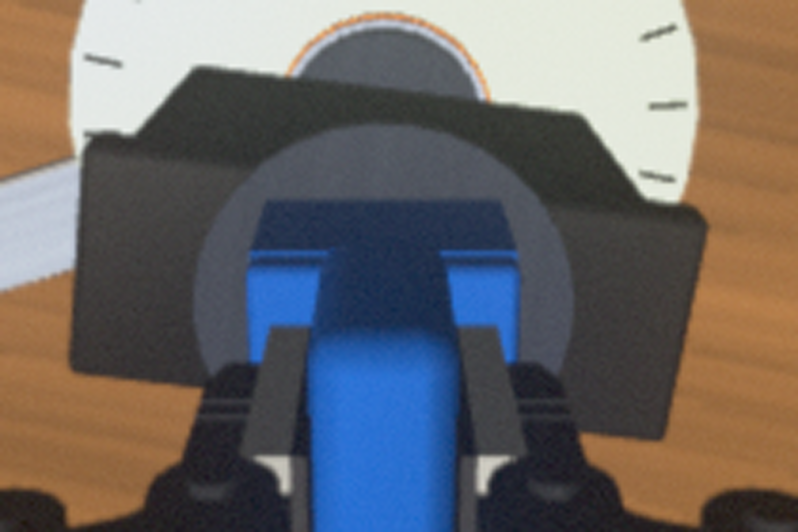

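View pics/z11.png

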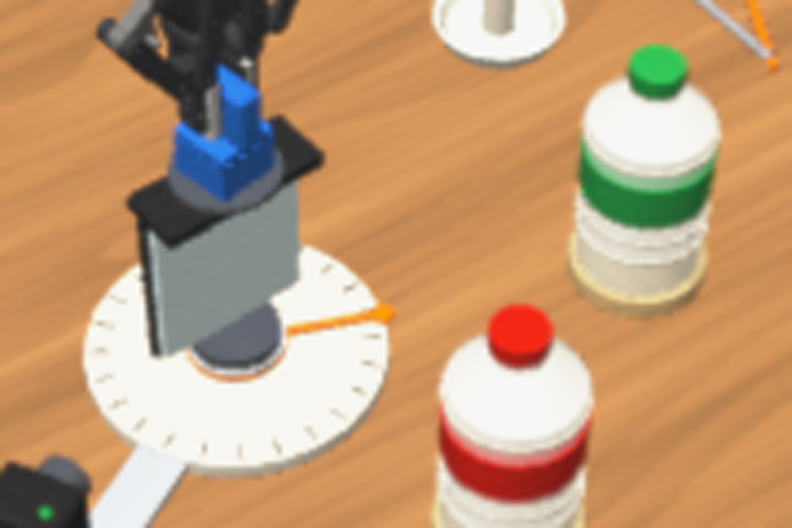

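```bash
python3 - <<'E'
from pt import *
from scipy.optimize import least_squares
np.set_printoptions(precision=2,suppress=True)
c=read_camera('wrist'); ang=lambda v:np.degrees(np.arctan2(v[1],v[0]))
g=lambda x,y,z: onz(c,180+x/3.8-.4,160+y/3.8-.4,z)
print('head edges', ang(g(690,207,150)-g(100,137,150)), ang(g(655,438,150)-g(80,373,150)))
col=[g(194,300,150),g(574,300,150),g(384,123,150)]
print('collar',(col[0]+col[1])/2,col[2],np.linalg.norm(col[0]-col[1]))
c=read_camera('scene')
im=cv2.imread('pics/scene0.png');h=cv2.cvtColor(im,cv2.COLOR_BGR2HSV)
m=cv2.inRange(h,(0,0,190),(180,45,255));w=np.zeros_like(m);cv2.circle(w,(264,248),42,255,-1);m&=w
# outer boundary by rays
pts=[]
for a in np.arange(0,360,3):
    uv=[(264+r*np.cos(np.radians(a)),248+r*np.sin(np.radians(a))) for r in np.arange(10,42,.25)]
    on=[(u,v) for u,v in uv if m[int(round(v)),int(round(u))]]
    if on: pts.append(onz(c,*on[-1],12)[:2])
pts=np.array(pts)
f=least_squares(lambda q:np.hypot(*(pts-q[:2]).T)-q[2],[534,-32,85],loss='soft_l1',f_scale=1);print('dial',f.x)
d=tip('s','scene11.png',c)
e=d+np.array([533.8,-32])-f.x[:2];r=np.hypot(*e.T);W=(e*r[:,None]).sum(0);print('pointer w dial centre',ang(W))
d=tip('s','scene0.png',c)
e=d+np.array([533.8,-32])-f.x[:2];r=np.hypot(*e.T);W=(e*r[:,None]).sum(0);print('initial',ang(W))
for b in [(603.6,198.1),(604.5,196.5)]: print(ang(np.array(b)-f.x[:2]),ang(np.array(b)-[533.8,-32]))
E
```

```text
head edges 95.1237730478176 95.08375032259904
collar [533.25 -31.46 150.  ] [505.24 -37.47 150.  ] 60.06544665576783
dial [534.6  -31.47  84.36]
scene11.png 34 angle 72.67602156669705 r 39.5044720473281 92.81963469674886 far 72.40388632470189
pointer w dial centre 73.14776397469983
scene0.png 33 angle -18.826246101219155 r 39.505002638645564 86.31316241181399 far -18.93576831661579
initial -19.441254242774868
73.27122972663054 73.12501639430012
72.95345157084837 72.80745200529661
```

arm_command(steps="5 0 0 0 0 0 -0.06;5 0 0 0 0 0 0;5 0 0 0 0 0 0;5 0 0 0 0 0 0")

```text
clock: 17.95
tcp_pos: [532.6, -31.3, 183.3]
tcp_rot: [-179.9, 0.0, 102.7]
ft_force: [-1.6, 0.7, -0.2]
grip_width: 15.3
```

```bash
python3 - <<'E'
from pt import *
np.set_printoptions(precision=2,suppress=True)
s=get_state();print(s['tcp_pos'],s['tcp_rot'],s['grip_width'],s['ft_force'],s['clock'])
c=read_camera('wrist'); save(c,'wrist12.png')
c=read_camera('scene'); save(c,'scene12.png'); d=tip('scene','scene12.png',c)
e=d+np.array([533.8,-32])-[534.6,-31.5];r=np.hypot(*e.T);W=(e*r[:,None]).sum(0);print(np.degrees(np.arctan2(W[1],W[0])))
c=read_camera('wrist'); ang=lambda v:np.degrees(np.arctan2(v[1],v[0]))
g=cv2.GaussianBlur(cv2.cvtColor(c['img'],cv2.COLOR_RGB2GRAY),(3,3),0).astype(float)
# near edge (wood below head): left part cols 203-228, right part 335-350
for name,cols,lo,hi in [('near',list(range(204,226))+list(range(336,350)),245,285)]:
    pts=[]
    for u in cols:
        gr=np.diff(g[lo:hi,u]); k=np.argmax(gr); pts.append((u,lo+k+.5))
    print(pts[::5]); X=np.array([onz(c,*q,150)[:2] for q in pts]).astype(np.float32)
    l=cv2.fitLine(X,cv2.DIST_HUBER,0,.01,.01).ravel(); print(name,ang(l[:2]*np.sign(l[1])))
w=cv2.imread('pics/scene12.png')[170:290,210:390];cv2.imwrite('pics/z12.png',cv2.resize(w,None,fx=4.4,fy=4.4,interpolation=cv2.INTER_CUBIC))
E
```

```text
[532.64 -31.26 183.26] [-179.88    0.04  102.72] 15.347178373221706 [-1.59  0.68 -0.19] 17.95
scene12.png 33 angle 73.93332279649678 r 39.5044720473281 93.85724130052348 far 73.72288742993523
74.41940766510454
[(204, np.float64(258.5)), (209, np.float64(258.5)), (214, np.float64(259.5)), (219, np.float64(260.5)), (224, np.float64(260.5)), (339, np.float64(274.5)), (344, np.float64(274.5)), (349, np.float64(275.5))]
near 95.38938
```

View pics/z12.png

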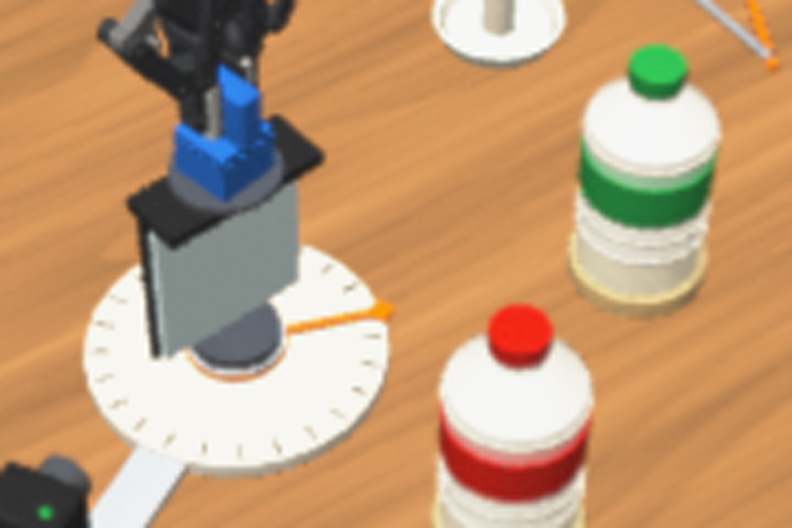

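```bash
python3 -c "
from plant import *
print(job.sign_off(), get_state()['tcp_rot'], get_state()['grip_width'])"
```

```text
the job is handed in; nothing more can be done
the job is handed in; nothing more can be done
```

I fitted the larger blue knob onto the square shaft and turned the mirror until the orange pointer aimed at the green-banded bottle. I then handed the job in at about 18 s, still gripping the knob. No verdict was reported.

**Seating:** the tool height is 183.3 mm, against a grip 33.3 mm above the knob's underside, which puts the underside on the collar at 150 mm. Tilt is about 0.1°, and the tool is within about 1.5 mm of the shaft axis. The fingers closed on the bar at 15.3 mm, and the wrist force was low, about 1 to 3 N after seating. I did not measure the finger force itself.

**Aim:** the bottle lies at about 73° from the mirror axis, and the allowed error is about ±3.6°.
- **Scene camera:** the pointer read 73.9 to 74.4°. That camera read 0.6 to 1.2° high on the rest angle, so the corrected value is about 73.4°.
- **Wrist camera:** the edge of the mirror head implied about 71°.

The two checks disagree by about 2.4°, but both are within tolerance.

**What went wrong:** the first grasp closed about 9 mm off-centre and too high, so I opened the fingers and gripped again. The pictures showed no bottle or bystander moved.

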